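# Stack the second dispensing tote

### The arm

A 6-joint arm with a two-finger parallel gripper is mounted at the origin on the work surface. World frame = base frame: x ahead of the robot, y to its left, z up, the work surface at z = 0. Lengths are in m, angles in rad, forces in N, time in s.
With the tool pointing down it reaches from about 0.35 to 0.975 m from the base axis. Payload 4.9 kg.
Tool frame: the origin (TCP) lies at the very end of the fingers, on their centre line; the grasp point (between the pads) lies 19 mm behind it (manip.hold_point_z is the distance from the TCP to the grasp point, in m); z points along the fingers, y is the direction in which the jaws open and shut (so a half turn about z gives the same grasp; the last joint's range is limited). The gripper opens to 85 mm and grips with 20 to 120 N. Pads are 22 mm wide; open, the fingers measure 114 mm over their backs; the gripper's body (76 mm by 85 mm) begins 54 mm behind the grasp point. The pads swing forward as they close: fully open they stand 13 mm farther back than shut.
Start: joints at [-1.257, 0.053, 1.613, -0, 1.476, -0.119], TCP at [0.262, -0.567, 0.231] pointing down, gripper open.
Joint ranges: [-3.01, 3.01], [-1.01, 2.22], [0.06, 2.58], [-1.02, 4.17], [0.09, 2.62], [-3.14, 3.14]. Speed limits (rad/s): [2.57, 2.57, 3.14, 3.14, 3.14, 3.14].

### API

Orientations are given as a unit quaternion [w, x, y, z].
In Python, from plant import manip gives the robot as it stands. The module is installed in compiled form; this text tells all that it offers.
- The arm moves only by the shell command python3 -m creep 'ROWS'. ROWS is JSON, a list of rows, each a list of 7 numbers: the turn, a rotation vector about the tool's x, y, z in degrees, then the shift along the tool's x, y, z in m, then the opening, from 0 (shut) to 1 (fully open). In form: [[ax, ay, az, tx, ty, tz, jaw], ...]. A call has 1 to 20 rows; each row shifts and turns the commanded pose from where the row before left it, along the tool's axes as they then stand; what a row does not reach is not made up. A row lasts 1/12 s, in which the tool goes at most 41.7 mm and 7.16 degrees, less where a joint would pass 70% of its speed; a pose out of reach is approached as far as the arm can. A call is refused whole if a number of a shift passes 0.0417 or a number of a turn 7.16, either way. A call with a gripper value outside its range is refused whole. The fingers move at their own pace and stop on an object; the grip force is fixed at half the most. Time passes only in rows, so rows that do not move let the fingers close. It gives the time, the measured TCP pose, the force and the opening at its end, in the units of the state.
- manip.state(): the state, without advancing time (a new reading comes with each control period).
- manip.grab_frame(name): name is "scene" or "top" or "wrist"; returns the picture (400x640x3 uint8, blue, green, red); there is no depth.
- manip.get_calibration(name): a dict with "fx", "fy", "cx", "cy" (pixels), "dist" ([k1, k2, p1, p2, k3] as OpenCV has them; the pictures are not rectified), "xyz" and "attitude" of the camera in the world. Camera axes: x right, y down, z forward; pixel columns grow to the right and rows downward; lengths in m; the calibration is good to about 2 mm. A picture is of the moment at which its call begins: read the wrist's pose just before it. get_calibration takes no time and is no camera call; for the wrist camera it gives the pose at the moment of the call.
- manip.job_done(): hands the job in, once; it reports no verdict.
Trained networks look in the newest picture that a camera, given by its name, has taken for a name from the list of things; names that differ only in an ending like _2 or _b are one class to them, and where a whole thing is asked for, a point or a joint stands for the part that bears it (a point fixed in the world has none). Each returns a list of dicts, best first, with "confidence" (0 to 1); they miss things now and then, are a little off and sometimes report something else, mostly with a low value. They report only what shows in the picture. A call takes as long as a camera call.
- manip.cut_out(target, camera): "pixels" (400x640 bool, what is visible of it) and "rect" ([left, top, right, bottom] in pixels, round what is visible of it).
The state is a dict: "time": time; "joint_pos": joint angles; "joint_vel": joint speeds; "joint_efforts": joint torques, N m; "tool_pos": TCP position; "tool_rot": TCP orientation; "contact_force": force on the tool from outside, world axes, zero at the start; "ft_torque": the same for the moment, N m; "gripper_width": opening from 0.0 (shut) to 1.0 (fully open).
Only numpy, scipy, OpenCV 4.12 (cv2) and the standard library are available. Lean on these libraries where they do the work, as an engineer would, in place of code of your own. Each camera call takes 0.05 s, during which the arm holds its last target.

### The job

The tote on the sprung stand already holds two tins, so the loose tote must not nest down into it. Pick the loose tote up by its carrying rib, turn it half round so that its feet come down on the seats of the lower tote's rim, and press it down gently until both spring catches have snapped in and it sits level and fully home. Never drop it or drive the sprung platform to the bottom of its travel, do not touch the tins with the tote, leave the brass weights, the scoop, the brass pan and the notebook where they are, and let go of the tote at the end.

Things in the scene. Friction and masses are not known exactly. Their poses are not given: they have to be found in the camera images.
- upper_mid (a point): Loose grey plastic tote, 0.42 kg, at its centre, 50 mm above its underside. Open box with tapered walls: 180 (x) by 120 mm (y) at the rim, 154 x 94 mm at the floor; rim 75 mm, central carrying rib 100 mm above the underside. z up; x points along its length to its front, the end wall that dips to 50 mm (the other end is 75 mm high).
- upper_grip (a point): Where to grasp the loose tote from above: in the carrying rib, 38 mm above upper_mid, 12 mm below the rib's top edge. The rib is 12 mm thick (in the tote's y), 90 mm long (in x); its full thickness spans 58 to 100 mm above the underside. Axes as upper_mid.
- upper_front (a point): Point of the loose tote 85 mm from upper_mid towards its dipped front end.
- upper: The loose tote; origin at the centre of its underside, axes as upper_mid. Four feet 14 mm wide stick out of its long sides at the bottom, at x = -55 and +32 mm, out to y = +-61 mm. A 20 mm bead runs along each long side at x = 0, 12 mm above the underside, crest at y = +-55 mm.
- lower_seat (a point): Centre of the lower tote's rim plane, 75 mm above its underside; z up, x towards its own dipped front. Facing the same way, a tote would nest; facing the opposite way (x axes opposed) its feet stand in four pocketed seats at x = +55 and -32 mm, level with this point, 2 to 3 mm of play. Home: upper_mid 50 mm above this point.
- lower_floor (a point): Lower tote, shaped as the loose one but with no rib, screwed to the sprung platform. The point is at the centre of its underside, axes as lower_seat. Midway along each long side a sprung roller reaches in, 17 mm above the rim; the beads must be pushed past both: they resist from about 12 mm above home, then snap and hold.
- lift (a joint): Sink of the sprung platform with the lower tote, m: 0 at the top (start), 0.030 on its bottom stop. Soft: it sinks 10 mm or more under the press, taking the seats along. At the snap the lower tote jumps up some 10 mm and the push drops by several N. Against the tote hanging free, the upward force on the tool rises by 12 to 18 N before the snap; 24 N or more means the stop.
- stand: Low aluminium stand, 200 x 150 x 42 mm, fixed to the counter, carrying the sprung platform and the lower tote; origin at the centre of its underside.
- tin_a: Tin, 42 mm across and 46 mm high, standing in the lower tote; origin at its underside.
- tin_b: The other tin in the lower tote, same size.
- weight_big: Bystander: brass weight, 32 mm across, 42 mm high.
- weight_small: Bystander: small brass weight, 22 mm across, 30 mm high.
- scoop: Bystander: spoon-shaped scoop lying flat.
- pan: Bystander: brass pan, 150 mm across, 20 mm high.
- notebook: Bystander: thick notebook, 150 x 210 x 18 mm.

How it is judged:
On the way, in this order (a step that is already met when the one before it is completed fails the run):
1. the loose tote is lifted clear of the counter (height (world z) of upper above 0.03 m), for 0.1 s.
2. it is over the lower tote, turned to face the opposite way (horizontal distance between upper_mid and lower_seat below 0.03 m and x of upper_front in the frame of lower_seat below -0.07 m and z of upper_mid in the frame of lower_seat above 0.055 m), for 0.1 s.
At the end, for the whole second after the job is handed in: The loose tote stands on the lower one, facing the opposite way, centred within 5 mm, its underside within 3 mm of the seats (so both catches have snapped), level within 0.04 rad, at rest and let go (z of upper_mid in the frame of lower_seat between 0.047 and 0.053 m and horizontal distance between upper_mid and lower_seat below 0.005 m and x of upper_front in the frame of lower_seat below -0.075 m and angle between the z axis of upper and the z axis of lower_seat, either way round below 0.04 rad and angle between upper's own z axis and vertical below 0.05 rad and linear speed of upper below 0.02 m/s and contact force between upper and the fingers below 0.05 N); the robot touches nothing.
It fails at once if the platform is driven to the bottom of its travel (sunk more than 28.5 of its 30 mm, which takes well over 20 N) (value of joint lift above 0.0285 m).
It fails at once if the loose tote is let go above the lower one, more than 20 mm too high (horizontal distance between upper_mid and lower_seat below 0.08 m and z of upper_mid in the frame of lower_seat above 0.07 m and contact force between upper and the arm below 0.02 N and contact force between upper and the fingers below 0.02 N).
It fails at once if the tote touches a tin (contact force between upper and tin_a above 0.5 N or contact force between upper and tin_b above 0.5 N).
It fails at once if a bystander is moved more than 30 mm (distance of any of weight_big, weight_small, scoop, pan, notebook from where it was at the start of the episode above 0.03 m).
It also fails if it takes over 58 s, if anything falls off the work surface, if the arm or the gripper's body presses on something with over 40 N, if the wrist force passes 120 N, or if a joint passes its speed limit or range.

## Working session

There is one attempt and no reset: what is moved stays moved. The work goes in short steps, Python scripts to look and compute and a shell command to move; the robot and the scene stay as the last step left them, time stands still between calls to the robot, and variables do not carry over. Pictures are saved under pics/ and viewed, and the job is handed in when it is done.

```bash
mkdir -p pics; ls
python3 - <<'E'
from plant import manip
import cv2
s=manip.state();print(s)
for n in ["scene","top","wrist"]:
    im=manip.grab_frame(n);cv2.imwrite(f"pics/a_{n}.png",im)
    print(n,manip.get_calibration(n))
print(manip.state()['time'])
E
```

```text
pics
{'time': 0.0, 'joint_pos': array([-1.25698489e+00,  5.33485434e-02,  1.61428450e+00, -1.14139066e-05,
        1.47599337e+00, -1.18963684e-01]), 'joint_vel': array([-0.00057532, -0.00106775,  0.00139808,  0.00187299,  0.00060516,
        0.00047646]), 'joint_efforts': array([-6.23212018e-04, -3.93681121e+01, -3.70177746e+01, -9.25045470e-05,
        7.14503549e-03, -1.14502635e-05]), 'tool_pos': array([ 0.26194593, -0.56677855,  0.23007385]), 'tool_rot': array([-1.01150344e-03,  9.76678799e-01,  2.14703260e-01, -1.04565393e-04]), 'contact_force': array([-0.25078126,  0.47276661,  0.1337447 ]), 'ft_torque': array([ 0.02452137, -0.00266811,  0.03875101]), 'gripper_width': 0.9990929148366384}
scene {'fx': 409.7862689532689, 'fy': 409.7862689532689, 'cx': 316.00042814046265, 'cy': 196.1610064334915, 'dist': array([0.02730187, 0.        , 0.        , 0.        , 0.        ]), 'xyz': array([ 1.40242918, -0.5191639 ,  0.84537729]), 'attitude': array([-0.37884275,  0.77254011,  0.46209771, -0.21476884])}
top {'fx': 404.59495615623786, 'fy': 404.59495615623786, 'cx': 319.9033532836879, 'cy': 201.03794231851435, 'dist': array([-0.09282982,  0.        ,  0.        ,  0.        ,  0.        ]), 'xyz': array([ 0.32815018, -0.02895539,  1.33582328]), 'attitude': array([-0.07211157,  0.71405429, -0.6925264 ,  0.0730314 ])}
wrist {'fx': 314.06702025458014, 'fy': 314.06702025458014, 'cx': 319.0283572270233, 'cy': 201.63334968291204, 'dist': array([-0.06189122,  0.        ,  0.        ,  0.        ,  0.        ]), 'xyz': array([ 0.32474567, -0.53718778,  0.37393996]), 'attitude': array([ 0.11648157,  0.83429761, -0.53362929, -0.07496218])}
0.15
```

View pics/a_scene.png

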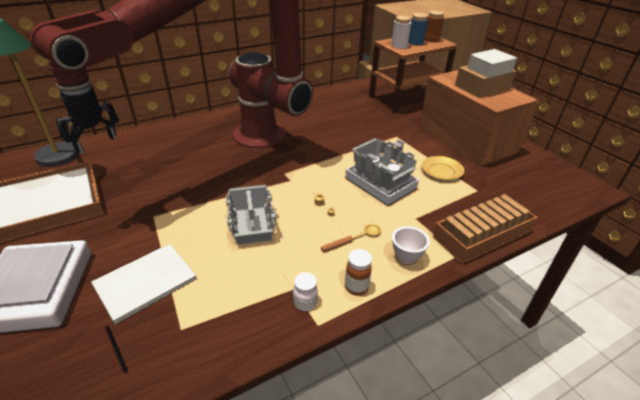

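View pics/a_top.png

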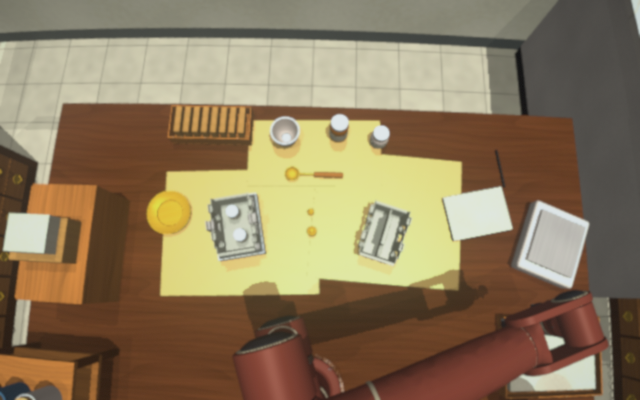

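View pics/a_wrist.png

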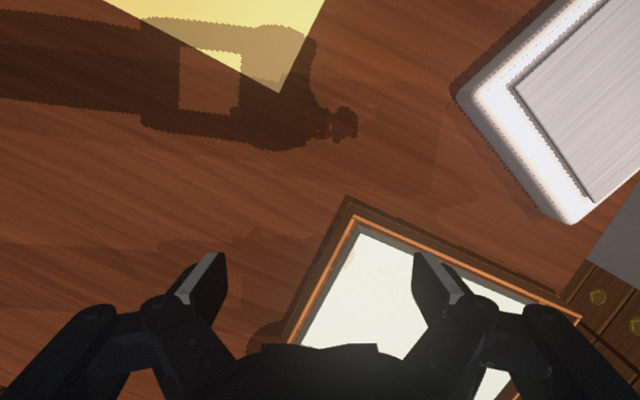

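The loose tote shows at top (383,232) and scene (250,214), the stand with the lower tote and tins at top (236,226) and scene (382,168), weights at top (311,211) and (311,231). Next I'll run the networks and triangulate.

```bash
cat > h.py <<'E'
import numpy as np, cv2
from scipy.spatial.transform import Rotation as R
from plant import manip
def rot(q): return R.from_quat([q[1],q[2],q[3],q[0]])
def K(c): return np.array([[c['fx'],0,c['cx']],[0,c['fy'],c['cy']],[0,0,1.]])
def ray(c,uv):
    p=cv2.undistortPoints(np.array([[uv]],float),K(c),np.array(c['dist']))[0,0]
    d=rot(c['attitude']).apply([p[0],p[1],1]); return np.array(c['xyz']),d/np.linalg.norm(d)
def onz(c,uv,z):
    o,d=ray(c,uv); return o+d*(z-o[2])/d[2]
def proj(c,P):
    P=np.atleast_2d(P); r=rot(c['attitude']).inv(); 
    return cv2.projectPoints(r.apply(P-np.array(c['xyz'])),np.zeros(3),np.zeros(3),K(c),np.array(c['dist']))[0][:,0]
def tri(obs):
    A=np.zeros((3,3));b=np.zeros(3)
    for c,uv in obs:
        o,d=ray(c,uv);M=np.eye(3)-np.outer(d,d);A+=M;b+=M@o
    return np.linalg.solve(A,b)
E
python3 - <<'E'
from h import *
for n in ["top","scene"]:
    im=manip.grab_frame(n);c=manip.get_calibration(n)
    for t in ["upper","lower_floor","stand","tin_a"]+(["weight_big","scoop","pan","notebook"] if n=="top" else []):
        for d in manip.cut_out(t,n)[:3]:
            m=d['pixels'];ys,xs=np.nonzero(m);u=(xs.mean(),ys.mean())
            print(n,t,round(d['confidence'],2),d['rect'],np.round(u,1),onz(c,u,.04).round(3))
    if n=="top":
        cv2.imwrite("pics/top_u.png",cv2.resize(im[185:285,330:440],None,fx=5,fy=5,interpolation=cv2.INTER_CUBIC))
        cv2.imwrite("pics/top_l.png",cv2.resize(im[180:280,190:290],None,fx=5,fy=5,interpolation=cv2.INTER_CUBIC))
    else:
        cv2.imwrite("pics/sc_u.png",cv2.resize(im[165:265,200:300],None,fx=5,fy=5,interpolation=cv2.INTER_CUBIC))
        cv2.imwrite("pics/sc_l.png",cv2.resize(im[115:215,330:440],None,fx=5,fy=5,interpolation=cv2.INTER_CUBIC))
print(manip.state()['time'])
E
```

```text
top upper 0.86 [357.9, 200.7, 411.0, 263.3] [383.7 232.8] [ 0.5   -0.236  0.04 ]
top lower_floor 0.83 [204.0, 196.2, 259.4, 257.1] [232.4 224.3] [0.512 0.255 0.04 ]
top stand 0.58 [203.3, 199.7, 264.8, 263.3] [235.7 226.7] [0.505 0.244 0.04 ]
top tin_a 0.7 [226.3, 204.5, 241.7, 219.3] [233.  211.7] [0.554 0.256 0.04 ]
top tin_a 0.55 [234.3, 231.4, 247.4, 238.7] [240.3 234.6] [0.48  0.227 0.04 ]
top tin_a 0.19 [308.3, 230.2, 315.7, 233.5] [311.  231.5] [ 0.497 -0.001  0.04 ]
top weight_big 0.51 [309.1, 228.9, 315.9, 234.6] [310.7 231.1] [0.498 0.    0.04 ]
top scoop 0.69 [286.2, 169.2, 343.6, 178.2] [311.2 174. ] [0.689 0.005 0.04 ]
top pan 0.9 [150.2, 191.4, 190.2, 236.0] [168.6 212.1] [0.546 0.47  0.04 ]
top notebook 0.75 [439.9, 189.1, 511.6, 238.6] [476.3 213.7] [ 0.572 -0.544  0.04 ]
scene upper 0.89 [223.7, 184.1, 270.6, 245.1] [249.6 214.1] [ 0.502 -0.235  0.04 ]
scene lower_floor 0.97 [352.3, 138.8, 414.8, 193.4] [383.8 164.1] [0.468 0.283 0.04 ]
scene stand 0.95 [346.9, 138.6, 418.2, 208.2] [383.3 170.6] [0.5   0.258 0.04 ]
scene tin_a 0.56 [390.5, 165.0, 401.5, 176.7] [394.  169.5] [0.512 0.294 0.04 ]
0.85
```

```bash
cd pics; python3 -c "
import cv2,numpy as np
a=[cv2.resize(cv2.imread(f),(400,400)) for f in ['top_u.png','top_l.png']]
cv2.imwrite('pair_t.png',np.hstack(a))
a=[cv2.resize(cv2.imread(f),(400,400)) for f in ['sc_u.png','sc_l.png']]
cv2.imwrite('pair_s.png',np.hstack(a))"
```

```text
(no output)
```

View pics/pair_t.png

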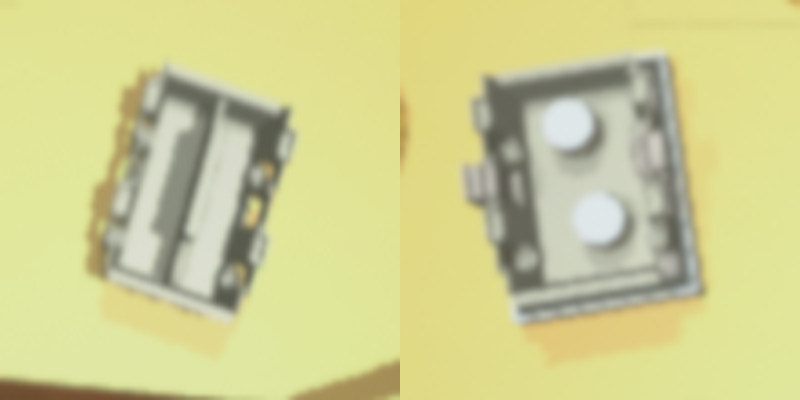

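View pics/pair_s.png

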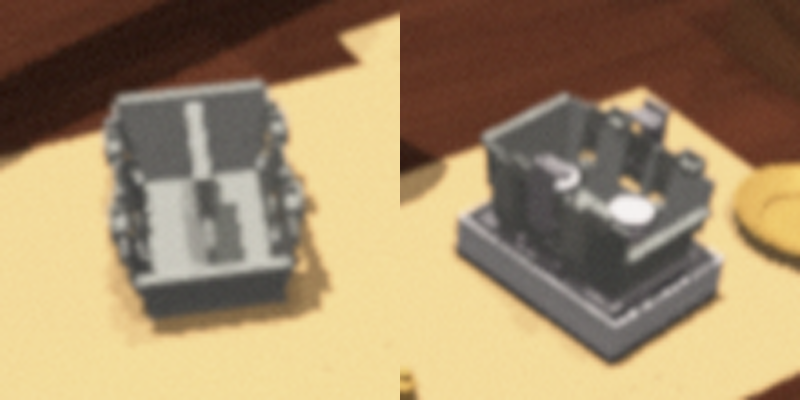

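The crops show the loose tote with its low front toward the scene camera (+x side). The rib lies along it. The lower tote holds both tins, and its catches are midway along the long sides. I'll fit tote models to both views.

```bash
cat >> h.py <<'E'
def T(P,x,y,z,yaw): return R.from_euler('z',yaw).apply(np.atleast_2d(P))+[x,y,z]
def tote(rib):
    L=[]
    B=np.array([[77,47,0],[-77,47,0],[-77,-47,0],[77,-47,0]])/1e3
    def poly(p,close=True):
        p=list(p)
        for i in range(len(p)-(not close)): L.append((p[i],p[(i+1)%len(p)]))
    poly(B)
    poly(np.array([[-90,60,75],[-90,-60,75]])/1e3,False)
    poly(np.array([[85.7,56,50],[85.7,-56,50]])/1e3,False)
    poly(np.array([[-90,60,75],[90,60,75]])/1e3,False); poly(np.array([[-90,-60,75],[90,-60,75]])/1e3,False)
    for s in (1,-1):
        for x in (-55,32): poly(np.array([[x-7,s*47,0],[x-7,s*61,0],[x+7,s*61,0],[x+7,s*47,0]])/1e3)
    if rib: poly(np.array([[45,6,100],[-45,6,100],[-45,-6,100],[45,-6,100]])/1e3)
    return L
def draw(im,c,L,pose,col,off,s):
    for a,b in L:
        q=proj(c,T([a,b],*pose)); q=((q-off)*s).astype(int); cv2.line(im,tuple(map(int,q[0])),tuple(map(int,q[1])),col,1,cv2.LINE_AA)
E
cat > fit.py <<'E'
from h import *
import sys
pu=[float(v) for v in sys.argv[1].split(',')]; pl=[float(v) for v in sys.argv[2].split(',')]; out=sys.argv[3]
pu[3]=np.radians(pu[3]);pl[3]=np.radians(pl[3])
rows=[]
for n,ou,ol in (("top",(335,185),(185,180)),("scene",(200,165),(335,115))):
    im=cv2.imread(f"pics/a_{n}.png");c=manip.get_calibration(n);r=[]
    for o,p,L,col in ((ou,pu,tote(1),(0,0,255)),(ol,pl,tote(0),(255,0,0))):
        z=cv2.resize(im[o[1]:o[1]+100,o[0]:o[0]+130],(520,400)) if 0 else cv2.resize(im[o[1]:o[1]+100,o[0]:o[0]+100],(400,400),interpolation=cv2.INTER_CUBIC)
        draw(z,c,L,p,col,np.array(o)-.5+.125,4)
        if col[0]: # stand
            S=[];b=np.array([[100,75,42],[-100,75,42],[-100,-75,42],[100,-75,42]])/1e3
            for i in range(4): S.append((b[i],b[(i+1)%4]))
            draw(z,c,S,[p[0],p[1],0,p[3]],(0,200,0),np.array(o)-.375,4)
        r.append(z)
    rows.append(np.hstack(r))
cv2.imwrite(out,np.vstack(rows)[:, :])
cv2.imwrite(out,cv2.resize(np.vstack(rows),(600,600)))
E
python3 fit.py 0.5,-0.236,0,-18 0.505,0.244,0.05,8 pics/f1.png
```

```text
(no output)
```

View pics/f1.png

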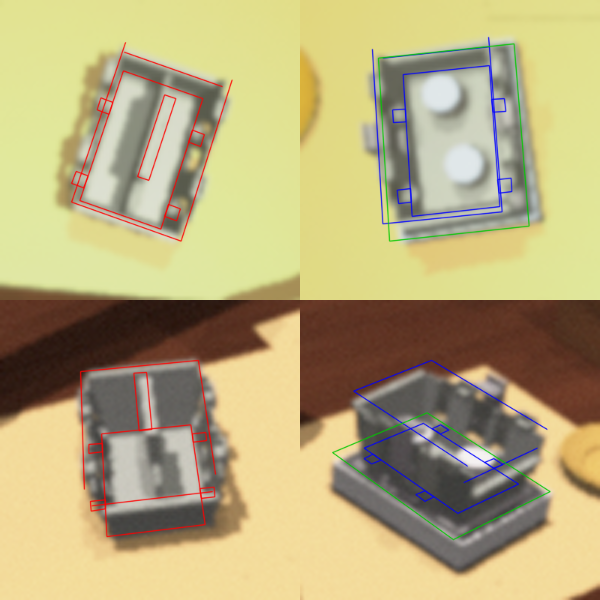

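Run:
```python
from h import *
c=manip.get_calibration("wrist");s=manip.state()
Rt=rot(s['tool_rot']);Rc=rot(c['attitude'])
print((Rt.inv()*Rc).as_matrix().round(3), Rt.inv().apply(c['xyz']-s['tool_pos']).round(4))
print(Rt.as_matrix().round(3))
# plan: target TCP, heading -18; delta in tool frame
print(Rt.inv().apply(np.array([0.42,-0.21,0.26])-s['tool_pos']).round(3))
```

```text
[[-0.    -0.962 -0.275]
 [ 1.    -0.     0.001]
 [-0.001 -0.275  0.962]] [ 0.0695 -0.0009 -0.1436]
[[ 0.908  0.419 -0.   ]
 [ 0.419 -0.908 -0.   ]
 [-0.     0.    -1.   ]]
[ 0.293 -0.258 -0.029]
```

```bash
python3 -m creep '[[0,0,0,0.031,-0.0245,-0.003,1],[0,0,0,0.031,-0.0245,-0.003,1],[0,0,0,0.031,-0.0245,-0.003,1],[0,0,0,0.031,-0.0245,-0.003,1],[0,0,0,0.031,-0.0245,-0.003,1],[0,0,0,0.031,-0.0245,-0.003,1],[0,0,0,0.031,-0.0245,-0.003,1],[0,0,0,0.031,-0.0245,-0.003,1],[0,0,0,0.031,-0.0245,-0.003,1],[0,0,0,0.031,-0.0245,-0.003,1],[0,0,7.1,0,0,0,1],[0,0,7.1,0,0,0,1],[0,0,7.1,0,0,0,1],[0,0,7.1,0,0,0,1],[0,0,7.1,0,0,0,1],[0,0,7.1,0,0,0,1],[0,0,0,0,0,0,1],[0,0,0,0,0,0,1]]'
cat > wl.py <<'E'
from h import *
import sys,pickle
n=sys.argv[1]
s=manip.state();c=manip.get_calibration("wrist");im=manip.grab_frame("wrist");cv2.imwrite(f"pics/{n}.png",im)
pickle.dump(c,open(f"pics/{n}.pkl","wb"))
M=rot(s['tool_rot']).as_matrix();print(s['tool_pos'].round(4),'heading',np.degrees(np.arctan2(M[1,0],M[0,0])).round(2),'z',M[:,2].round(4),'F',s['contact_force'].round(2),s['time'],s['joint_pos'].round(3))
for t in sys.argv[2:]:
    for d in manip.cut_out(t,"wrist")[:2]: print(t,round(d['confidence'],2),np.round(d['rect']))
E
python3 wl.py w1 upper
```

```text
time: 2.35
tool_pos: [0.4408, -0.2149, 0.2614]
tool_rot: [0.0, 0.988, -0.153, 0.0]
contact_force: [0.3, -0.0, 0.1]
gripper_width: 0.999
[ 0.4408 -0.2149  0.2614] heading -17.62 z [ 2.e-04 -1.e-04 -1.e+00] F [ 0.33 -0.01  0.08] 2.35 [-0.606 -0.294  1.881 -0.     1.555  1.273]
upper 0.78 [244.  21. 389. 211.]
upper 0.6 [473.   0. 640.  75.]
```

View pics/w1.png

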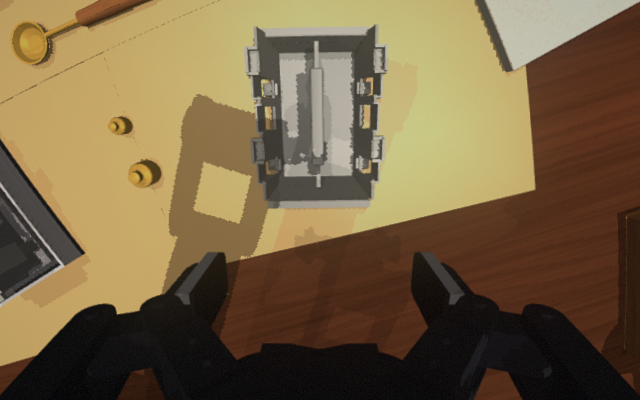

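```bash
cat > ov.py <<'E'
from h import *
import sys,pickle
n,rib,pose,box,out=sys.argv[1:6]
pose=[float(v) for v in pose.split(',')];pose[3]=np.radians(pose[3]);b=[int(v) for v in box.split(',')]
c=pickle.load(open(f"pics/{n}.pkl","rb"));im=cv2.imread(f"pics/{n}.png")
s=min(800/(b[2]-b[0]),600/(b[3]-b[1]))
raw=cv2.resize(im[b[1]:b[3],b[0]:b[2]],None,fx=s,fy=s,interpolation=cv2.INTER_CUBIC);z=raw.copy()
off=np.array(b[:2])-.5+.5/s
draw(z,c,tote(int(rib)),pose,(0,0,255),off,s)
S=[]
for sg in (1,-1):
    for x in (55,-32): S.append((np.array([x-7,sg*61,75])/1e3,np.array([x+7,sg*61,75])/1e3))
draw(z,c,S,pose,(255,0,0),off,s)
if not int(rib):
    bb=np.array([[100,75,42],[-100,75,42],[-100,-75,42],[100,-75,42]])/1e3
    draw(z,c,[(bb[i],bb[(i+1)%4]) for i in range(4)],[pose[0],pose[1],0,pose[3]],(0,200,0),off,s)
cv2.imwrite(out,z)
E
python3 ov.py w1 1 0.5,-0.236,0,-17.6 220,10,420,220 pics/o1.png
```

```text
(no output)
```

View pics/o1.png

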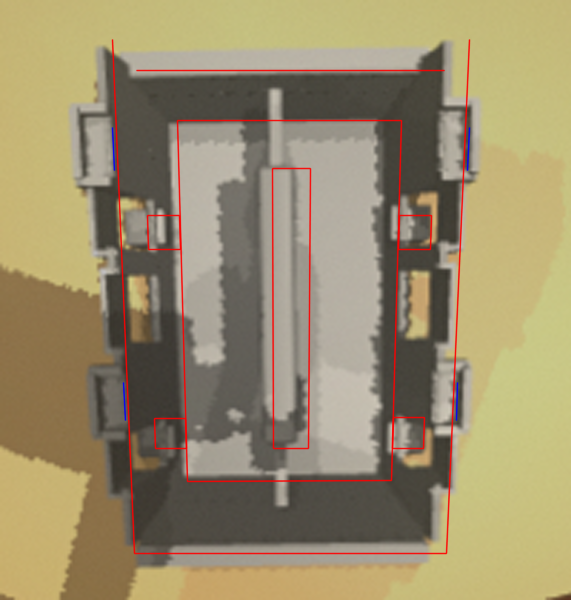

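```bash
python3 -m creep '[[0,0,-0.8,0.021,-0.0009,0.027,0.4],[0,0,0,0.021,-0.0009,0.027,0.4],[0,0,0,0.021,-0.0009,0.027,0.4],[0,0,0,0,0,0,0.4],[0,0,0,0,0,0,0.4],[0,0,0,0,0,0,0.4]]'
python3 wl.py w2 upper; python3 ov.py w2 1 0.5015,-0.2315,0,-16.8 150,0,490,400 pics/o2.png
```

```text
time: 2.95
tool_pos: [0.5018, -0.2312, 0.181]
tool_rot: [0.0, 0.989, -0.147, 0.0]
contact_force: [-0.1, 0.4, 0.1]
gripper_width: 0.4
[ 0.5018 -0.2312  0.181 ] heading -16.95 z [ 3.e-04 -3.e-04 -1.e+00] F [-0.15  0.44  0.1 ] 2.95 [-0.566 -0.084  1.833 -0.     1.392  1.3  ]
upper 0.58 [228.  81. 410. 305.]
```

View pics/o2.png

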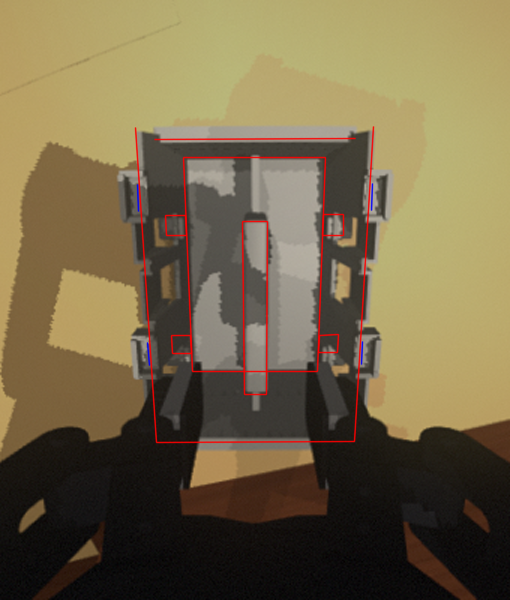

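Overlay agrees in both wrist views: rib and floor within about 1–2 mm, heights as stated. Now the grasp.

```bash
python3 -m creep '[[0,0,0,0,0,0.028,0.4],[0,0,0,0,0,0.028,0.4],[0,0,0,0,0,0.028,0.4],[0,0,0,0,0,0.028,0.4],[0,0,0,0,0,0,0.4],[0,0,0,0,0,0,0.4],[0,0,0,0,0,0,0],[0,0,0,0,0,0,0],[0,0,0,0,0,0,0],[0,0,0,0,0,0,0],[0,0,0,0,0,0,0],[0,0,0,0,0,0,0]]'
```

```text
time: 4.05
tool_pos: [0.5035, -0.2326, 0.0718]
tool_rot: [0.001, 0.989, -0.148, 0.002]
contact_force: [-2.2, -0.7, 7.8]
gripper_width: 0.132
```

```bash
python3 -m creep '[[0,0,0,0,0,-0.005,0],[0,0,0,0,0,-0.01,0],[0,0,0,0,0,-0.025,0],[0,0,0,0,0,-0.035,0],[0,0,0,0,0,-0.035,0],[0,0,0,0,0,-0.035,0],[0,0,0,0,0,-0.02,0],[0,0,0,0,0,0,0],[0,0,0,0,0,0,0],[0,0,0,0,0,0,0]]'
python3 wl.py w3 upper; python3 ov.py w3 1 0.5035,-0.2326,0.157,-16.9 150,0,490,400 pics/o3.png
```

```text
time: 4.88
tool_pos: [0.5006, -0.2302, 0.2308]
tool_rot: [-0.001, 0.989, -0.148, -0.002]
contact_force: [-0.5, 0.4, -4.6]
gripper_width: 0.132
[ 0.5006 -0.2302  0.2308] heading -17.0 z [-0.0034  0.0023 -1.    ] F [-0.54  0.35 -4.64] 4.8833 [-0.566 -0.121  1.783  0.     1.483  1.301]
upper 0.71 [  0. 244.  50. 359.]
upper 0.68 [153.  68. 484. 351.]
```

View pics/o3.png

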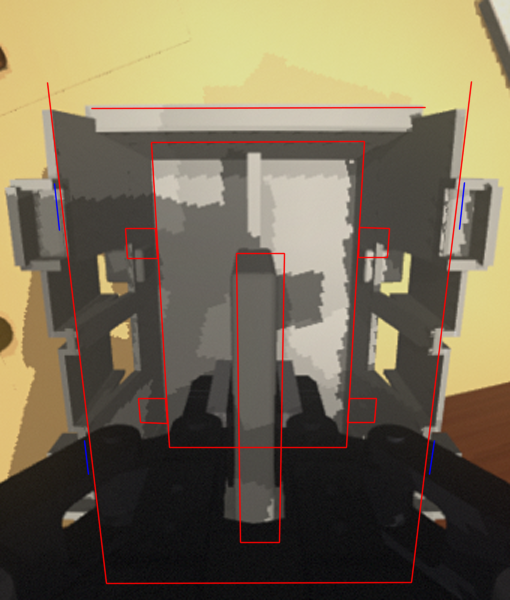

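The tote is lifted (force −4.6 N), but it looks smaller than the model. I'll fit the held pose properly to see whether it slipped.

```bash
python3 - <<'E'
import cv2
im=cv2.imread('pics/w3.png');cv2.imwrite('pics/w3z.png',cv2.resize(im[50:360,140:500],(720,620))[:600])
E
python3 wl.py w4
python3 - <<'E'
import cv2,numpy as np
a=cv2.imread('pics/w3.png').astype(int);b=cv2.imread('pics/w4.png').astype(int);print(abs(a-b).mean())
from h import *
im=manip.grab_frame("scene");cv2.imwrite('pics/s4.png',cv2.resize(im[100:300,150:470],(800,500)))
E
```

```text
[ 0.5003 -0.2301  0.2298] heading -17.0 z [-0.0048  0.0032 -1.    ] F [-0.2   0.21 -4.05] 4.9833 [-0.566 -0.12   1.784  0.     1.483  1.301]
2.114315104166667
```

View pics/w3z.png

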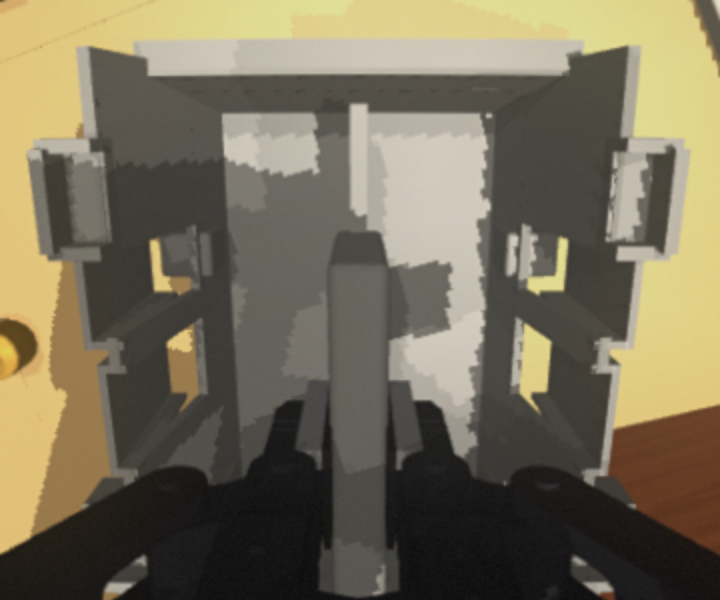

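View pics/s4.png

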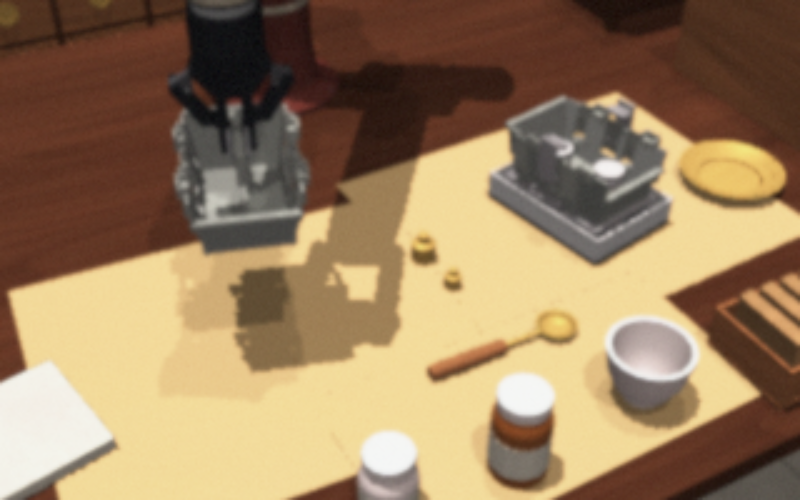

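```bash
cat > pnp.py <<'E'
from h import *
import pickle
from scipy.optimize import least_squares
def fit(n,obj,img,p0):
    c=pickle.load(open(f"pics/{n}.pkl","rb")); obj=np.array(obj,float)/1e3; img=np.array(img,float)
    def res(p): return (proj(c,R.from_euler('ZYX',p[3:]).apply(obj)+p[:3])-img).ravel()
    r=least_squares(res,p0,loss='soft_l1'); 
    print(n,r.x[:3].round(4),np.degrees(r.x[3:]).round(2),'yaw,pitch,roll'); print(r.fun.reshape(-1,2).round(1).tolist()); return r.x
E
python3 - <<'E'
from pnp import *
h=np.array
obj=[[45,6,100],[45,-6,100],[77,47,0],[77,-47,0],[88,58,75],[88,-58,75]]
w2=h([[243,221],[267,221],[187,158],[325,158],[138,130],[366,132]])/1.5+[150,0]
w3=h([[330,262],[387,262],[222,113],[492,113],[80,47],[637,47]])/2+[140,50]
fit('w2',obj,w2,[.5,-.23,0,-.3,0,0])
fit('w3',obj,w3,[.5,-.23,.157,-.3,0,0])
E
```

```text
w2 [ 0.501  -0.2313 -0.0025] [-17.04   0.35  -0.33] yaw,pitch,roll
[[-1.0, -0.2], [-0.3, -0.2], [-1.6, -0.1], [0.0, -0.0], [2.0, 1.0], [1.3, -0.2]]
w3 [ 0.4967 -0.2284  0.1605] [-17.    1.9   0.2] yaw,pitch,roll
[[-1.7, 0.7], [1.8, 0.6], [-3.0, 0.2], [3.5, 0.2], [3.5, -1.1], [-4.1, -1.0]]
```

```bash
python3 -m creep '[[0,0,0,-0.007,-0.0125,-0.006,0],[0,0,0,-0.0144,-0.0256,-0.0125,0],[0,0,0,-0.0144,-0.0256,-0.0125,0],[0,0,0,-0.0144,-0.0256,-0.0125,0],[0,0,0,-0.0144,-0.0256,-0.0125,0],[0,0,0,-0.0144,-0.0256,-0.0125,0],[0,0,0,-0.0144,-0.0256,-0.0125,0],[0,0,0,-0.0144,-0.0256,-0.0125,0],[0,0,0,-0.007,-0.0125,-0.006,0],[0,0,0,0,0,0,0],[0,0,0,0,0,0,0],[0,0,0,0,0,0,0]]'
python3 wl.py w5 lower_floor stand
```

```text
time: 6.08
tool_pos: [0.4513, -0.0024, 0.3319]
tool_rot: [0.0, 0.989, -0.148, -0.001]
contact_force: [0.5, -0.8, -4.9]
gripper_width: 0.125
[ 0.4513 -0.0024  0.3319] heading -17.0 z [-1.4e-03 -2.0e-04 -1.0e+00] F [ 0.54 -0.78 -4.91] 6.0833 [-0.17  -0.414  1.857 -0.     1.7    1.697]
lower_floor 0.86 [ 29.  96. 190. 268.]
lower_floor 0.46 [131. 180. 176. 218.]
stand 0.93 [ 36.  87. 226. 272.]
stand 0.54 [ 91. 136. 134. 172.]
```

View pics/w5.png

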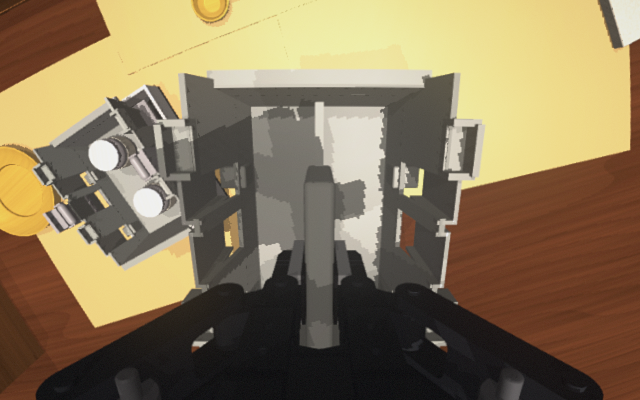

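w5 shows the lower tote at left, about (30–190, 90–268), with both tins at (110,153) and (150,203). Its right corner is hidden by the held tote. Overlaying the model here and in the fixed cameras.

```bash
python3 ov.py w5 0 0.52,0.25,0.05,8 10,70,240,280 pics/o5.png
```

```text
(no output)
```

View pics/o5.png

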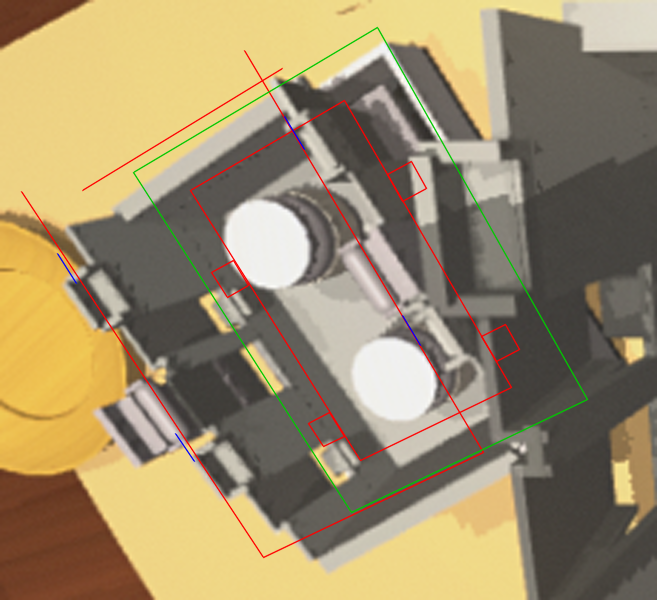

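Run:
```python
from h import *
import pickle
from scipy.optimize import least_squares
c=pickle.load(open("pics/w5.pkl","rb"))
obj=np.array([[89,59,75],[-90,60,75],[89,-59,75],[-77,46,1],[55,63,75],[-32,63,75]])/1e3
img=np.array([[72,228],[320,567],[278,82],[400,465],[104,296],[228,465]])/2.857+[10,70]
res=lambda p:(proj(c,T(obj,*p))-img).ravel()
r=least_squares(res,[.51,.24,.05,.14],loss='soft_l1')
print(r.x[:3].round(4),np.degrees(r.x[3]).round(2),r.fun.reshape(-1,2).round(1).tolist())
st=T(np.array([[100,-75,42]])/1e3,r.x[0],r.x[1],0,r.x[3]);print((proj(c,st)-[10,70])*2.857)
for z in (.045,.05,.055):
    r=least_squares(lambda p:res([p[0],p[1],z,p[2]]),[.51,.24,.14],loss='soft_l1');print(z,r.x.round(4),r.cost)
# top/scene tins etc
```

```text
[0.5072 0.2452 0.0362] 10.82 [[-0.6, -1.2], [-2.2, -0.4], [-0.5, -0.1], [0.2, 1.8], [2.6, 0.6], [1.3, -0.0]]
[[383.28721349  48.00956265]]
0.045 [0.5074 0.2386 0.186 ] 10.21095773226759
0.05 [0.5075 0.2346 0.1872] 14.542783493022561
0.055 [0.5075 0.2305 0.189 ] 19.65206681574027
```

Run:
```python
from h import *
t=cv2.imread("pics/a_top.png");s=cv2.imread("pics/a_scene.png")
def cr(im,x,y,w,h,f): return cv2.resize(im[y:y+h,x:x+w],None,fx=f,fy=f,interpolation=cv2.INTER_LANCZOS4)
cv2.imwrite("pics/t_l8.png",cr(t,197,188,75,75,8));cv2.imwrite("pics/s_l8.png",cr(s,342,133,80,80,7.5))
cv2.imwrite("pics/t_u8.png",cr(t,347,195,75,75,8))
```

```text
(no output)
```

View pics/t_l8.png

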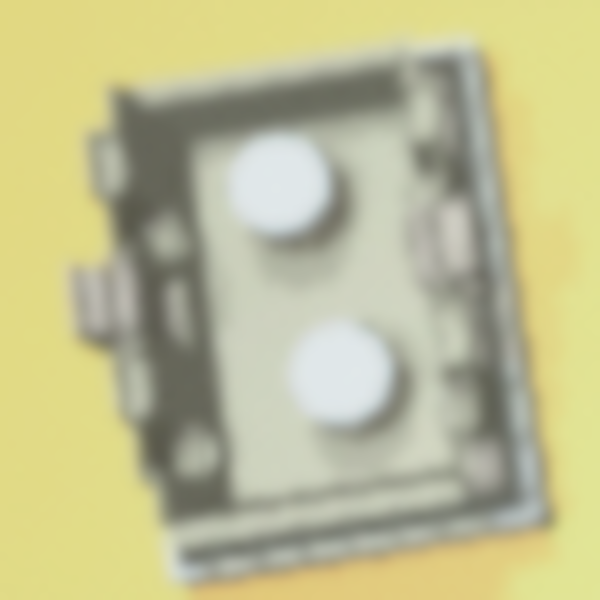

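View pics/s_l8.png

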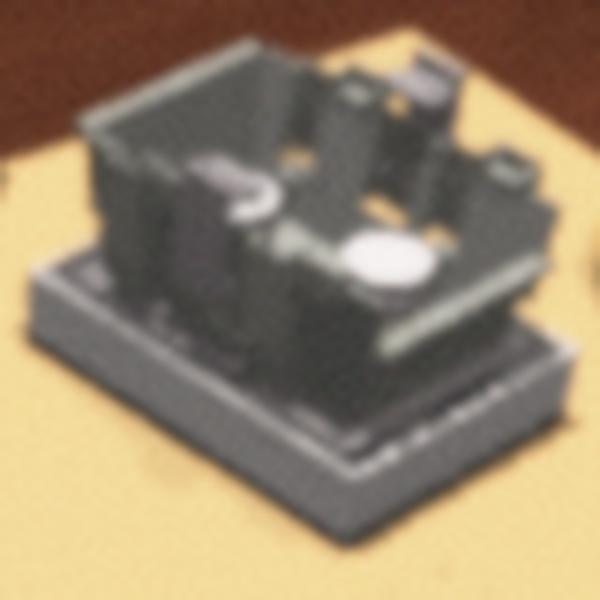

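View pics/t_u8.png

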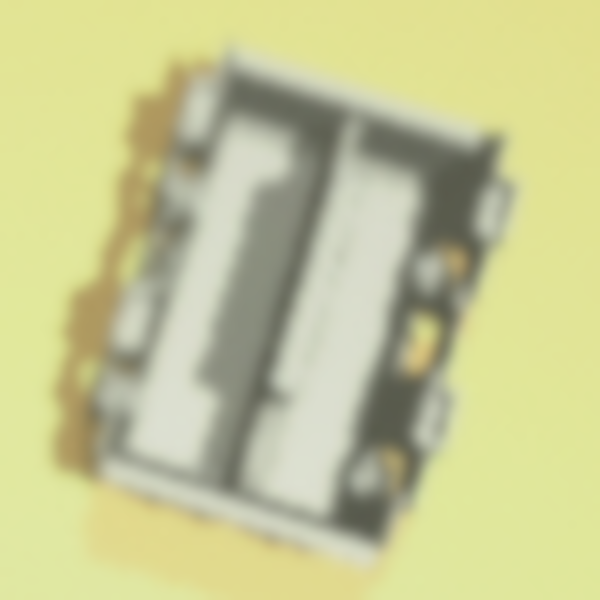

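```bash
cat > joint.py <<'E'
from h import *
import pickle
from scipy.optimize import least_squares
ct=manip.get_calibration("top");cs=manip.get_calibration("scene");cw=pickle.load(open("pics/w5.pkl","rb"))
zz=lambda p,f,o:(np.array(p,float)+.5)/f-.5+np.array(o)
A=lambda v:np.array(v,float)/1e3
# control
ou=A([[89,59,75],[89,-59,75],[-90,60,75],[-90,-60,75]])
iu=zz([[230,48],[500,135],[98,468],[375,562]],8,(347,195))
e=proj(ct,T(ou,.5013,-.2314,0,np.radians(-17)))-iu
print('control top resid px',e.round(1).tolist())
rw=A([[89,59,75],[-90,60,75],[89,-59,75],[-77,46,1],[55,63,75],[-32,63,75]])
iw=zz([[72,228],[320,567],[278,82],[400,465],[104,296],[228,465]],2.857,(10,70))
ss=A([[100,-75,42],[-100,-75,42],[100,75,42],[100,-75,0],[-100,-75,0],[100,75,0]])
iss=zz([[352,470],[35,272],[572,350],[348,545],[32,340],[568,423]],7.5,(342,133))
sr=A([[-90,-60,75],[-90,60,75],[89,59,75]]); isr=zz([[82,125],[255,42],[550,210]],7.5,(342,133))
ts=A([[-100,-75,42],[100,-75,42]]); its=zz([[548,522],[480,42]],8,(197,188))
tr=A([[89,59,75],[-90,60,75],[89,-59,75]]); itr=zz([[112,90],[165,520],[405,50]],8,(197,188))
bt=e.mean(0)
def res(p,parts=False):
    x,y,z,w=p[:4]; a=[
     (proj(cw,T(rw,x,y,z,w))-iw)*1.0,
     (proj(cs,T(ss,x,y,0,w))-iss-p[4:6])*1.3,(proj(cs,T(sr,x,y,z,w))-isr-p[4:6])*1.3,
     (proj(ct,T(ts,x,y,0,w))-its-bt)*1.3,(proj(ct,T(tr,x,y,z,w))-itr-bt)*1.3,p[4:6][None]*1.5]
    return a if parts else np.concatenate([v.ravel() for v in a])
r=least_squares(res,[.507,.24,.045,.18,0,0],loss='soft_l1')
print(r.x[:3].round(4),np.degrees(r.x[3]).round(2),'scene bias',r.x[4:].round(2),r.cost)
for v in res(r.x,True): print(v.round(1).tolist())
J=r.jac;print('sd',(np.sqrt(np.diag(np.linalg.inv(J.T@J))))[:4])
E
python3 joint.py
```

```text
control top resid px [[-0.7, -1.7], [0.8, -0.9], [-1.5, -1.0], [0.6, -0.4]]
[0.5084 0.2405 0.0408] 11.31 scene bias [-0.7  -0.48] 24.01802336728913
[[-0.9, -1.9], [-0.6, -0.0], [-0.4, -2.4], [1.8, 1.8], [2.6, 0.2], [2.2, 0.0]]
[[0.1, 0.7], [-1.0, -1.2], [1.2, -0.9], [-1.4, 0.9], [-1.4, -0.2], [-0.9, -0.7]]
[[-0.5, 0.4], [1.6, 0.1], [2.5, -0.3]]
[[-1.4, 0.8], [-1.3, 0.5]]
[[-0.9, -0.8], [-1.2, 3.7], [0.2, -2.3]]
[[-1.0, -0.7]]
sd [0.00070995 0.00138641 0.0016329  0.00679849]
```

```bash
python3 -m creep '[[0,0,-3.6,0,0,0,0],[0,0,-7,0,0,0,0],[0,0,-7,0,0,0,0],[0,0,-7,0,0,0,0],[0,0,-7,0,0,0,0],[0,0,-7,0,0,0,0],[0,0,-7,0,0,0,0],[0,0,-7,0,0,0,0],[0,0,-7,0,0,0,0],[0,0,-7,0,0,0,0],[0,0,-7,0,0,0,0],[0,0,-7,0,0,0,0],[0,0,-7,0,0,0,0],[0,0,-7,0,0,0,0],[0,0,-7,0,0,0,0],[0,0,-7,0,0,0,0],[0,0,-7,0,0,0,0],[0,0,-7,0,0,0,0],[0,0,-7,0,0,0,0],[0,0,-7,0,0,0,0]]'
python3 -m creep '[[0,0,-7,0,0,0,0],[0,0,-7,0,0,0,0],[0,0,-7,0,0,0,0],[0,0,-7,0,0,0,0],[0,0,-7,0,0,0,0],[0,0,-7,0,0,0,0],[0,0,-7,0,0,0,0],[0,0,-7,0,0,0,0],[0,0,-7,0,0,0,0],[0,0,-6,0,0,0,0],[0,0,-2.4,0,0,0,0],[0,0,0,0,0,0,0],[0,0,0,0,0,0,0],[0,0,0,0,0,0,0]]'
python3 wl.py w6 lower_floor stand
```

```text
time: 7.9
tool_pos: [0.4516, -0.0029, 0.332]
tool_rot: [-0.001, 0.501, 0.865, -0.0]
contact_force: [0.1, 0.3, -4.1]
gripper_width: 0.126
time: 9.07
tool_pos: [0.4516, -0.0026, 0.3324]
tool_rot: [-0.0, -0.095, 0.995, 0.0]
contact_force: [0.3, 0.3, -3.0]
gripper_width: 0.134
[ 0.4516 -0.0026  0.3324] heading -169.11 z [-7.e-04  1.e-04 -1.e+00] F [ 0.32  0.33 -3.03] 9.0667 [-0.171 -0.414  1.856 -0.     1.7   -1.932]
lower_floor 0.7 [440. 177. 567. 312.]
stand 0.64 [419. 162. 572. 311.]
```

View pics/w6.png

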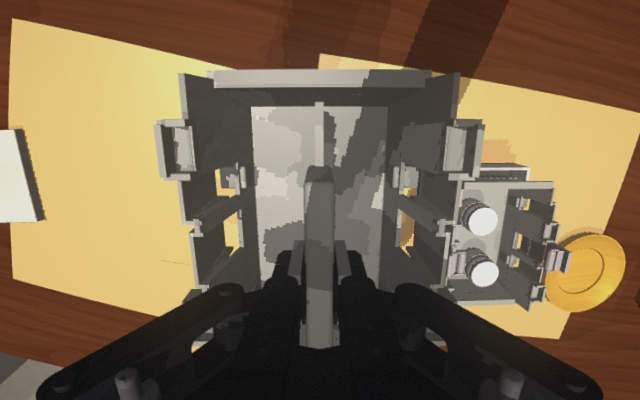

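```bash
python3 -m creep '[[0,0,0,-0.0035,0.016,0,0],[0,0,0,-0.0073,0.0319,0,0],[0,0,0,-0.0073,0.0319,0,0],[0,0,0,-0.0073,0.0319,0,0],[0,0,0,-0.0073,0.0319,0,0],[0,0,0,-0.0073,0.0319,0,0],[0,0,0,-0.0073,0.0319,0,0],[0,0,0,-0.0073,0.0319,0,0],[0,0,0,-0.0073,0.0319,0,0],[0,0,0,-0.0073,0.0319,0,0],[0,0,0,-0.0073,0.0319,0,0],[0,0,0,-0.0073,0.0319,0,0],[0,0,0,-0.0073,0.0319,0,0],[0,0,0,-0.0073,0.0319,0,0],[0,0,0,-0.0073,0.0319,0,0],[0,0,0,-0.0035,0.016,0,0],[0,0,0,0,0,0,0],[0,0,0,0,0,0,0]]'
python3 wl.py w7 lower_floor stand
```

```text
time: 10.72
tool_pos: [0.4673, 0.489, 0.3318]
tool_rot: [-0.001, -0.096, 0.995, -0.001]
contact_force: [1.1, -0.2, -5.1]
gripper_width: 0.13
[0.4673 0.489  0.3318] heading -168.94 z [-0.0011 -0.0015 -1.    ] F [ 1.09 -0.22 -5.15] 10.7167 [ 0.698  0.135  1.36  -0.     1.648 -1.065]
lower_floor 0.7 [ 26.  82. 180. 241.]
stand 0.81 [ 30.  86. 192. 239.]
```

View pics/w7.png

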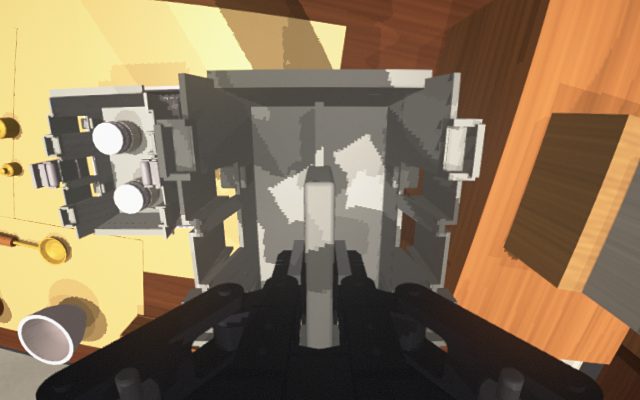

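w7 shows the lower tote from the other side at left (26–180, 82–241). Its edges are almost parallel to the held tote's.

```bash
python3 ov.py w7 0 0.5084,0.2405,0.041,11.3 10,70,210,250 pics/o7.png;python3 ov.py w6 0 0.5084,0.2405,0.041,11.3 410,150,610,320 pics/o6.png
```

```text
(no output)
```

View pics/o7.png

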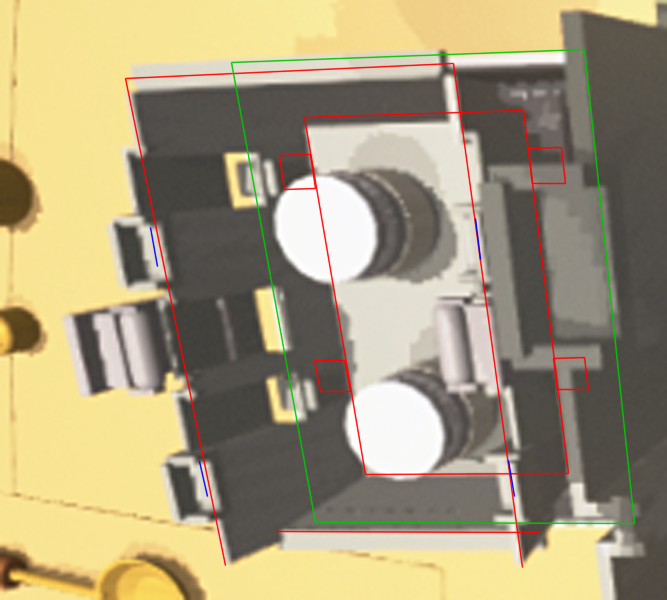

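View pics/o6.png

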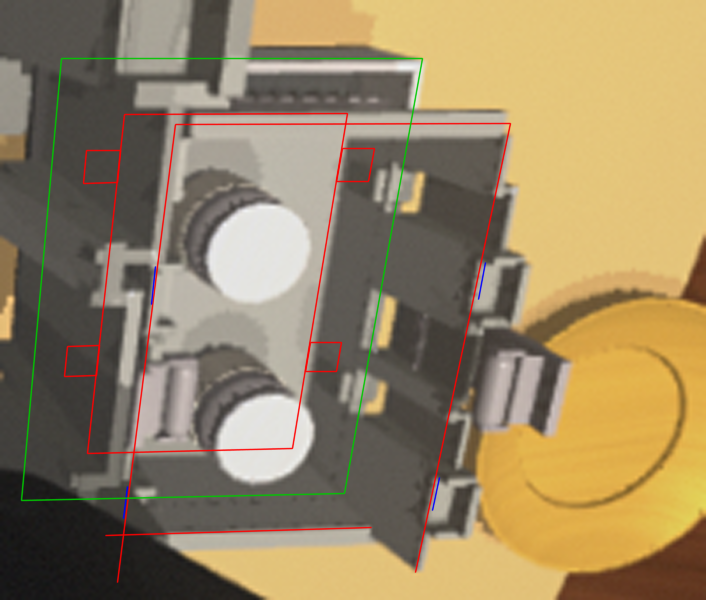

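```bash
cat > j2.py <<'E'
from h import *
import pickle
from scipy.optimize import least_squares
ld=lambda n:pickle.load(open(f"pics/{n}.pkl","rb"))
zz=lambda p,f,o:(np.array(p,float)+.5)/f-.5+np.array(o)
A=lambda v:np.array(v,float)/1e3
V=[("w7",A([[90,-60,75],[-32,-64,75],[55,-64,75],[-90,-60,75],[-90,60,75],[90,60,75]]),zz([[228,563],[142,251],[190,487],[128,80],[447,64],[520,562]],3.333,(10,70))),
("w6",A([[90,60,75],[-32,64,75],[55,64,75],[-90,60,75]]),zz([[418,572],[500,286],[456,506],[508,123]],3.529,(410,150))),
("w5",A([[89,59,75],[-90,60,75],[89,-59,75],[55,64,75],[-32,64,75]]),zz([[72,228],[318,562],[278,82],[104,296],[228,465]],2.857,(10,70)))]
V=[(ld(n),o,i) for n,o,i in V]
def f(p,k=None): return np.concatenate([(proj(c,T(o,*p))-i).ravel() for j,(c,o,i) in enumerate(V) if k is None or j in k])
for k in (None,[0,1],[0,2]):
    r=least_squares(f,[.508,.24,.042,.19],args=(k,),loss='soft_l1');J=r.jac
    print(k,r.x[:3].round(4),np.degrees(r.x[3]).round(2),'rms',np.sqrt((r.fun**2).mean()).round(2),'sd',np.sqrt(np.diag(np.linalg.inv(J.T@J))).round(4))
    if k is None: print(r.fun.reshape(-1,2).round(1).tolist())
E
python3 j2.py
```

```text
None [0.5087 0.2404 0.0421] 11.53 rms 1.51 sd [0.0005 0.0006 0.0008 0.0052]
[[-1.2, 1.3], [0.5, -0.6], [1.3, -1.7], [-1.9, -0.1], [0.9, -0.0], [0.5, 1.9], [-0.1, 0.6], [-2.5, -1.1], [-3.0, -3.0], [0.9, 0.4], [-2.0, -1.7], [-0.2, 2.0], [-1.5, -2.8], [1.2, 0.8], [1.1, 0.6]]
[0, 1] [0.5087 0.2407 0.0429] 11.76 rms 1.42 sd [0.0006 0.0008 0.0011 0.0061]
[0, 2] [0.5087 0.24   0.0413] 11.46 rms 1.35 sd [0.0005 0.0006 0.0009 0.0057]
```

Run:
```python
import cv2
im=cv2.imread('pics/w7.png');cv2.imwrite('pics/w7u.png',cv2.resize(im[60:260,145:495],None,fx=2.285,fy=2.285,interpolation=cv2.INTER_CUBIC))
im=cv2.imread('pics/w2.png');cv2.imwrite('pics/w2u.png',cv2.resize(im[75:275,215:425],None,fx=3,fy=3,interpolation=cv2.INTER_CUBIC))
```

```text
(no output)
```

View pics/w7u.png

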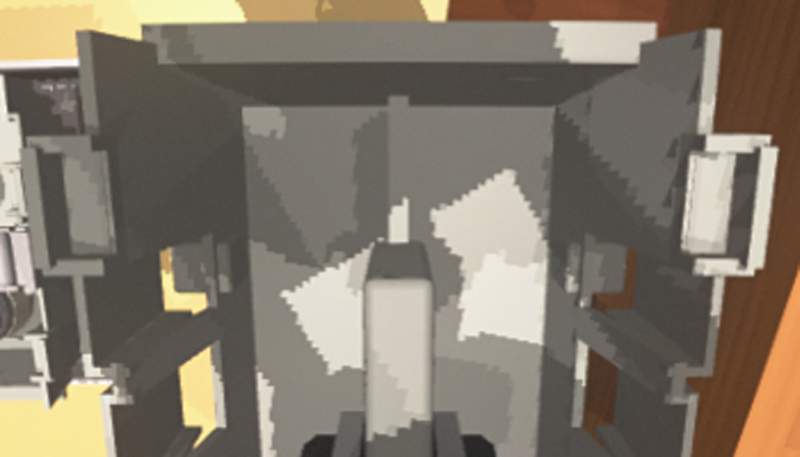

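View pics/w2u.png

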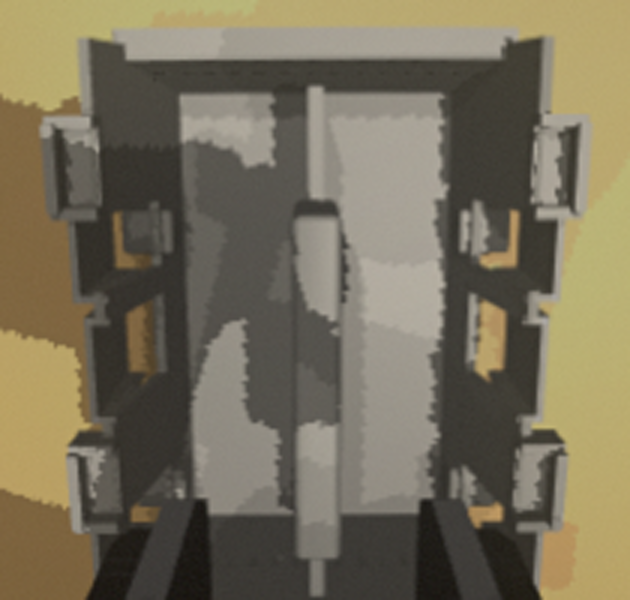

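Run:
```python
from h import *
import pickle
from scipy.optimize import least_squares
ld=lambda n:pickle.load(open(f"pics/{n}.pkl","rb"))
zz=lambda p,f,o:(np.array(p,float)+.5)/f-.5+np.array(o)
a=zz([[80,40],[553,38],[42,120],[57,215],[588,118],[573,215],[295,215],[338,215],[180,95],[447,95],[112,30],[515,28]],3,(215,75))
b=zz([[78,30],[720,30],[23,142],[42,272],[776,138],[760,272],[366,280],[432,280],[243,107],[557,107],[142,24],[655,24]],2.285,(145,60))
z=np.array([75,75,75,75,75,75,100,100,2.5,2.5,50,50])/1e3
c2=ld('w2');c7=ld('w7')
W=np.array([onz(c2,u,h) for u,h in zip(a,z)])
O=R.from_euler('z',-17,degrees=True).inv().apply(W-[.5013,-.2314,0])
print((O*1e3).round(1).tolist())
# tool frame of w7
tp=np.array([.4673,.489,.3318]);hd=-168.94
for keep in (range(12),[0,1,2,3,4,5,8,9,10,11],[2,3,4,5,6,7,8,9]):
    keep=list(keep)
    def f(p): return (proj(c7,R.from_euler('ZYX',p[3:]).apply(O[keep])+p[:3])-b[keep]).ravel()
    r=least_squares(f,[.467,.489,.26,np.radians(hd),0,0],loss='soft_l1')
    d=R.from_euler('z',hd,degrees=True).inv().apply(r.x[:3]-tp)
    print('origin rel tool (x,y_left,z) mm',(d*1e3).round(1),'yaw-hd',(np.degrees(r.x[3])-hd).round(2),'pitch,roll',np.degrees(r.x[4:]).round(2)); print(r.fun.reshape(-1,2).round(1).tolist())
```

```text
[[87.8, 59.6, 75.0], [88.4, -59.8, 75.0], [68.2, 70.6, 75.0], [43.8, 68.3, 75.0], [68.8, -70.1, 75.0], [43.9, -67.9, 75.0], [46.2, 5.1, 100.0], [46.2, -5.1, 100.0], [75.5, 44.6, 2.5], [75.6, -43.4, 2.5], [92.2, 56.5, 50.0], [92.8, -55.1, 50.0]]
origin rel tool (x,y_left,z) mm [ -3.2  -1.3 -65.7] yaw-hd -0.15 pitch,roll [ 1.45 -0.3 ]
[[-2.5, -0.1], [5.0, -1.1], [0.9, -0.6], [3.7, -1.6], [-0.5, 0.6], [-5.0, -0.7], [0.3, 0.5], [-0.3, 0.6], [0.1, 2.3], [-0.5, 2.5], [-2.3, 0.3], [2.3, -0.7]]
origin rel tool (x,y_left,z) mm [ -2.5  -1.2 -66.4] yaw-hd -0.15 pitch,roll [ 0.72 -0.18]
[[-2.8, 0.3], [5.5, -0.5], [0.9, -0.0], [4.0, -1.2], [-0.3, 1.1], [-5.1, -0.3], [-0.2, 1.2], [-0.5, 1.4], [-2.6, -0.0], [2.7, -0.9]]
origin rel tool (x,y_left,z) mm [ -2.2  -1.6 -64.7] yaw-hd 0.04 pitch,roll [ 0.96 -0.41]
[[-0.9, -0.7], [2.5, -1.3], [1.5, -0.7], [-3.2, -1.2], [0.1, 1.1], [-0.2, 1.1], [-0.4, 1.0], [0.2, 0.7]]
```

```bash
python3 -m creep '[[0,0,-0.45,0.0004,-0.0126,0,0],[0,0,0,0.0008,-0.0252,0,0],[0,0,0,0.0008,-0.0252,0,0],[0,0,0,0.0008,-0.0252,0,0],[0,0,0,0.0008,-0.0252,0,0],[0,0,0,0.0008,-0.0252,0,0],[0,0,0,0.0008,-0.0252,0,0],[0,0,0,0.0008,-0.0252,0,0],[0,0,0,0.0008,-0.0252,0,0],[0,0,0,0.0008,-0.0252,0,0],[0,0,0,0.0004,-0.0126,0.01,0],[0,0,0,0,0,0.025,0],[0,0,0,0,0,0.025,0],[0,0,0,0,0,0.025,0],[0,0,0,0,0,0.02,0],[0,1,0,0,0,0,0],[0,0,0,0,0,0,0],[0,0,0,0,0,0,0],[0,0,0,0,0,0,0],[0,0,0,0,0,0,0]]'
python3 wl.py w8
python3 - <<'E'
from h import *
for n,b in (("scene",(330,90,450,215)),("top",(190,175,290,275))):
    im=manip.grab_frame(n);cv2.imwrite(f'pics/{n}8.png',im);z=im[b[1]:b[3],b[0]:b[2]];cv2.imwrite(f'pics/{n}8z.png',cv2.resize(z,None,fx=4.5,fy=4.5,interpolation=cv2.INTER_CUBIC))
E
```

```text
time: 12.53
tool_pos: [0.5107, 0.2401, 0.2302]
tool_rot: [-0.007, -0.1, 0.995, -0.0]
contact_force: [0.8, -0.1, -3.7]
gripper_width: 0.13
[0.5107 0.2401 0.2302] heading -168.55 z [-0.0135 -0.0023 -0.9999] F [ 0.8  -0.13 -3.73] 12.5333 [ 0.307 -0.082  1.748  0.002  1.489 -1.464]
```

View pics/w8.png

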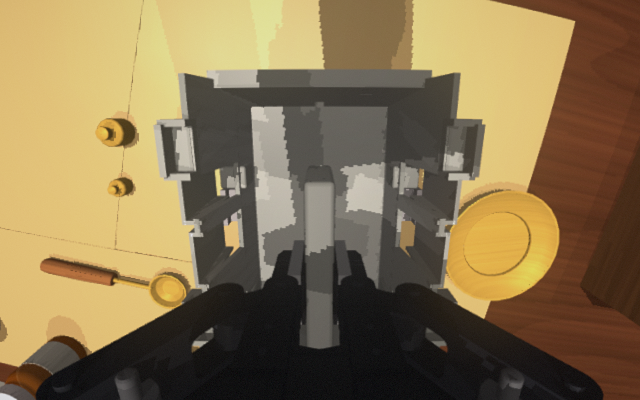

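View pics/scene8z.png

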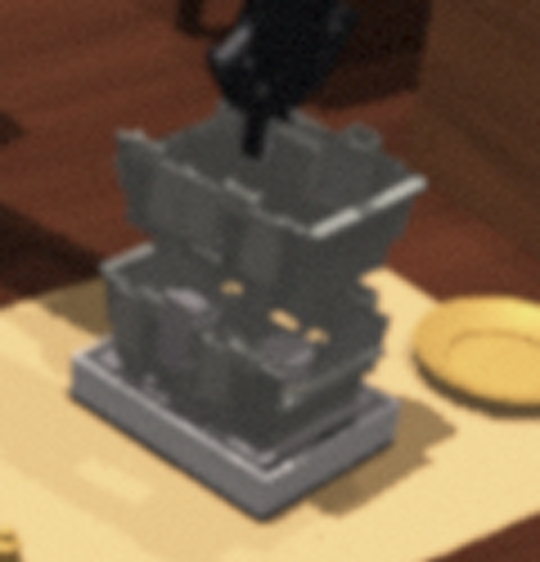

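```bash
cat > ov2.py <<'E'
from h import *
import sys
n,pu,pl,box,out=sys.argv[1:6]
P=lambda s:[*map(float,s.split(',')[:3]),np.radians(float(s.split(',')[3]))]
b=list(map(int,box.split(',')));cam=n[:-1] if n[-1].isdigit() else n
cam="scene" if n.startswith("scene") else "top"
c=manip.get_calibration(cam);im=cv2.imread(f"pics/{n}.png");s=min(800/(b[2]-b[0]),600/(b[3]-b[1]))
z=cv2.resize(im[b[1]:b[3],b[0]:b[2]],None,fx=s,fy=s,interpolation=cv2.INTER_CUBIC);o=np.array(b[:2])-.5+.5/s
draw(z,c,tote(1),P(pu),(0,0,255),o,s);draw(z,c,tote(0),P(pl),(255,0,0),o,s);cv2.imwrite(out,z)
E
python3 ov2.py scene8 .5119,.241,.162,191.45 .5088,.2405,.042,11.5 330,90,450,215 pics/os8.png
python3 ov2.py top8 .5119,.241,.162,191.45 .5088,.2405,.042,11.5 190,175,290,275 pics/ot8.png
```

```text
(no output)
```

View pics/os8.png

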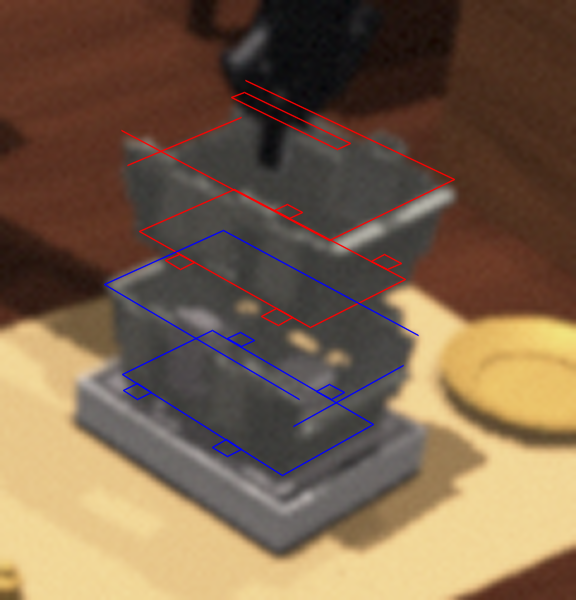

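View pics/ot8.png

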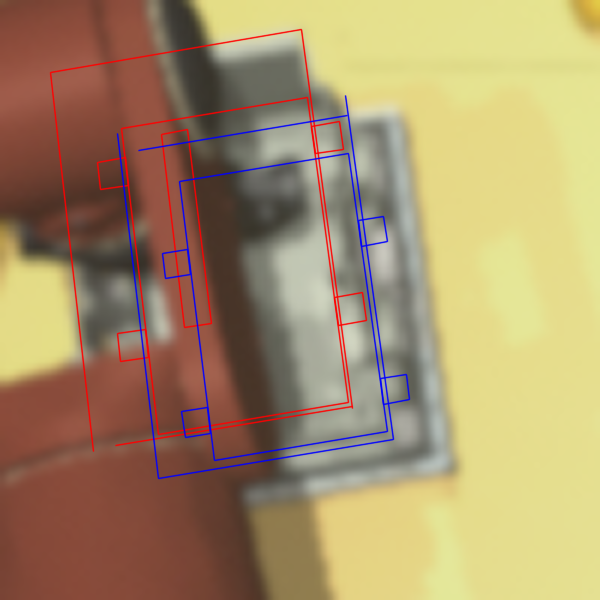

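```bash
python3 -m creep '[[0,0,0,0.003,0,0,0],[0,0,0,0,0,0.01,0],[0,0,0,0,0,0.01,0],[0,0,0,0,0,0.005,0],[0,0,0,0,0,0,0],[0,0,0,0,0,0,0],[0,0,0,0,0,0,0],[0,0,0,0,0,0,0]]'; python3 wl.py w9;python3 - <<'E'
from h import *
im=manip.grab_frame("scene");cv2.imwrite('pics/scene9.png',im)
E
python3 ov2.py scene9 .5088,.2405,.137,191.45 .5088,.2405,.042,11.5 330,90,450,215 pics/os9.png
```

```text
time: 13.35
tool_pos: [0.5064, 0.239, 0.2028]
tool_rot: [-0.009, -0.1, 0.995, -0.001]
contact_force: [0.4, -0.0, -4.1]
gripper_width: 0.127
[0.5064 0.239  0.2028] heading -168.55 z [-0.0171 -0.0038 -0.9998] F [ 0.44 -0.01 -4.08] 13.35 [ 0.307 -0.071  1.784  0.002  1.446 -1.463]
```

View pics/os9.png

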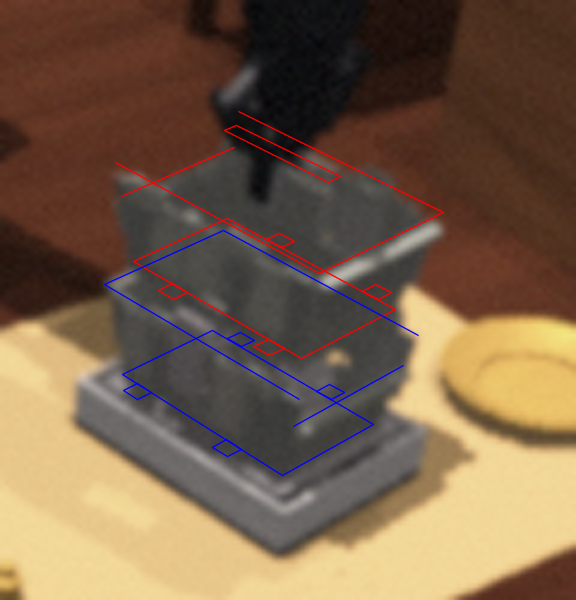

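```bash
python3 -m creep '[[0,0,0,-0.0014,0.0003,0.002,0],[0,0,0,0,0,0.002,0],[0,0,0,0,0,0,0],[0,0,0,0,0,0,0]]'; python3 -m creep '[[0,0,0,0,0,0.002,0],[0,0,0,0,0,0.002,0],[0,0,0,0,0,0,0],[0,0,0,0,0,0,0]]'
```

```text
time: 13.78
tool_pos: [0.5076, 0.2404, 0.1994]
tool_rot: [-0.008, -0.1, 0.995, -0.0]
contact_force: [-1.3, 4.2, -0.0]
gripper_width: 0.127
time: 14.12
tool_pos: [0.5076, 0.2407, 0.1958]
tool_rot: [-0.008, -0.1, 0.995, 0.0]
contact_force: [-3.0, 4.3, 1.9]
gripper_width: 0.127
```

```bash
python3 -m creep '[[0,0,0,0,0,0.002,0],[0,0,0,0,0,0.002,0],[0,0,0,0,0,0,0],[0,0,0,0,0,0,0]]'
```

```text
time: 14.45
tool_pos: [0.5077, 0.2406, 0.1925]
tool_rot: [-0.008, -0.1, 0.995, 0.0]
contact_force: [-2.8, 3.9, 4.9]
gripper_width: 0.129
```

```bash
python3 -m creep '[[0,0,0,0.0008,0.0015,0,0],[0,0,0,0,0,0,0],[0,0,0,0,0,0,0],[0,0,0,0,0,0,0]]'
```

```text
time: 14.78
tool_pos: [0.5073, 0.2409, 0.192]
tool_rot: [-0.007, -0.1, 0.995, -0.001]
contact_force: [-0.1, 0.0, 5.2]
gripper_width: 0.132
```

Lateral force is now zero and the rise is about 9 N. I'll keep pressing in small steps.

```bash
python3 -m creep '[[0,0,0,0,0,0.002,0],[0,0,0,0,0,0,0],[0,0,0,0,0,0,0]]'
```

```text
time: 15.03
tool_pos: [0.5073, 0.2409, 0.1901]
tool_rot: [-0.007, -0.1, 0.995, -0.001]
contact_force: [-0.3, 0.0, 5.6]
gripper_width: 0.125
```

```bash
python3 -m creep '[[0,0,0,0,0,0.002,0],[0,0,0,0,0,0,0],[0,0,0,0,0,0,0]]'
```

```text
time: 15.28
tool_pos: [0.5074, 0.2409, 0.1885]
tool_rot: [-0.007, -0.1, 0.995, -0.001]
contact_force: [-1.1, 0.5, 7.3]
gripper_width: 0.128
```

```bash
python3 -m creep '[[0,0,0,0,0,0.002,0],[0,0,0,0,0,0,0],[0,0,0,0,0,0,0]]'
```

```text
time: 15.53
tool_pos: [0.5074, 0.2409, 0.1868]
tool_rot: [-0.007, -0.1, 0.995, -0.001]
contact_force: [-1.6, 0.1, 8.7]
gripper_width: 0.129
```

```bash
python3 -m creep '[[0,0,0,0,0,0.0015,0],[0,0,0,0,0,0,0],[0,0,0,0,0,0,0]]'
```

```text
time: 15.78
tool_pos: [0.5074, 0.2409, 0.1856]
tool_rot: [-0.007, -0.1, 0.995, -0.001]
contact_force: [-2.3, 0.6, 10.0]
gripper_width: 0.128
```

```bash
python3 -m creep '[[0,0,0,0,0,0.0015,0],[0,0,0,0,0,0,0],[0,0,0,0,0,0,0]]'
```

```text
time: 16.03
tool_pos: [0.5074, 0.2409, 0.1843]
tool_rot: [-0.007, -0.1, 0.995, -0.001]
contact_force: [-1.4, -0.8, 9.6]
gripper_width: 0.127
```

```bash
python3 -m creep '[[0,0,0,0,0,0.0015,0],[0,0,0,0,0,0,0],[0,0,0,0,0,0,0]]'
```

```text
time: 16.28
tool_pos: [0.5075, 0.2409, 0.1829]
tool_rot: [-0.007, -0.1, 0.995, -0.001]
contact_force: [-2.4, -0.2, 10.6]
gripper_width: 0.133
```

```bash
python3 -m creep '[[0,0,0,0.0007,0,0.0015,0],[0,0,0,0,0,0,0],[0,0,0,0,0,0,0]]'
```

```text
time: 16.53
tool_pos: [0.5069, 0.2407, 0.1799]
tool_rot: [-0.007, -0.1, 0.995, -0.001]
contact_force: [4.1, 1.5, -6.5]
gripper_width: 0.131
```

```bash
python3 -m creep '[[0,0,0,0,0,0.0015,0],[0,0,0,0,0,0,0],[0,0,0,0,0,0,0]]'
```

```text
time: 16.78
tool_pos: [0.5066, 0.2407, 0.1783]
tool_rot: [-0.007, -0.1, 0.995, -0.001]
contact_force: [0.6, -0.2, 5.5]
gripper_width: 0.122
```

The force dropped by about 17 N, which is the snap. Checking pose and level.

```bash
python3 -m creep '[[0,0,0,0,0,0,0],[0,0,0,0,0,0,0],[0,0,0,0,0,0,0]]'; python3 wl.py w10;python3 - <<'E'
from h import *
im=manip.grab_frame("scene");cv2.imwrite('pics/scene10.png',im)
E
python3 ov2.py scene10 .5088,.2405,.109,191.5 .5088,.2405,.034,11.5 330,90,450,215 pics/os10.png
python3 - <<'E'
import cv2
im=cv2.imread('pics/scene10.png');cv2.imwrite('pics/s10z.png',cv2.resize(im[95:215,335:435],None,fx=5,fy=5,interpolation=cv2.INTER_CUBIC))
E
```

```text
time: 17.03
tool_pos: [0.5066, 0.2407, 0.1785]
tool_rot: [-0.007, -0.1, 0.995, -0.001]
contact_force: [-0.6, -0.8, 5.7]
gripper_width: 0.132
[0.5066 0.2407 0.1785] heading -168.57 z [-0.0138 -0.0035 -0.9999] F [-0.56 -0.82  5.65] 17.0333 [ 3.100e-01 -5.200e-02  1.807e+00  1.000e-03  1.401e+00 -1.460e+00]
```

View pics/os10.png

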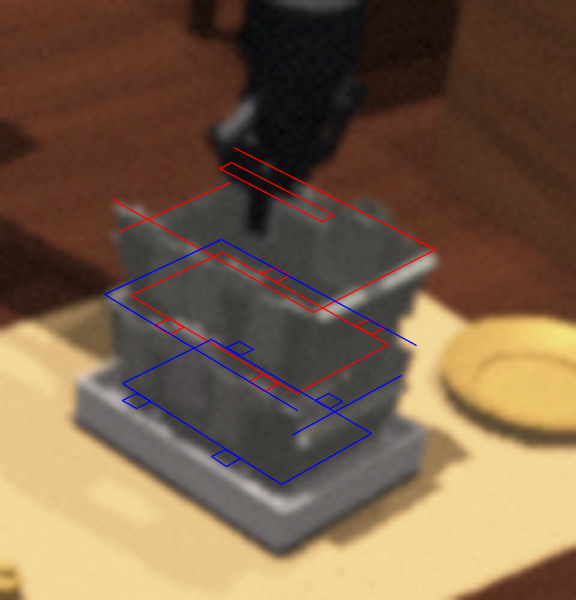

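View pics/s10z.png

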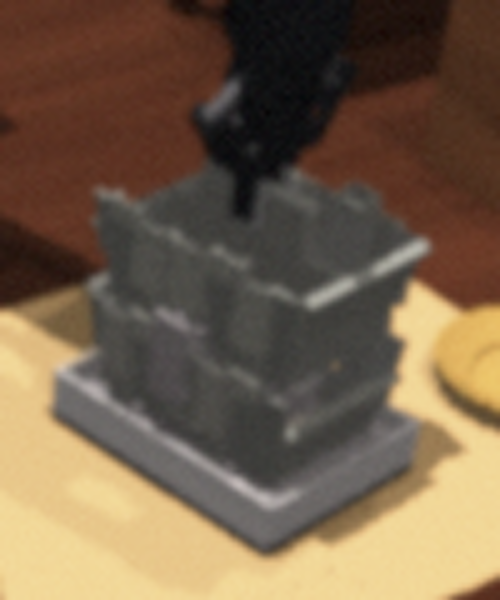

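View pics/w10.png

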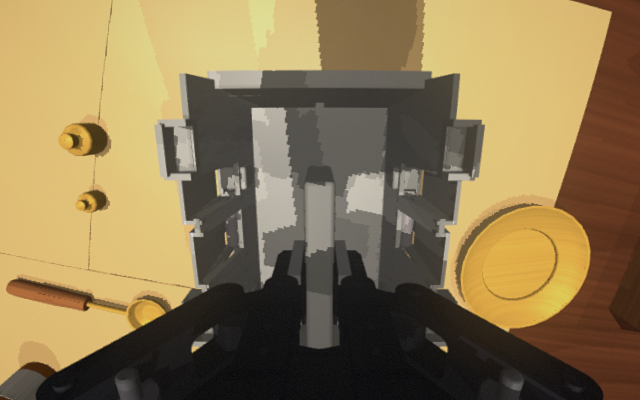

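```bash
python3 -m creep '[[0,0,0,0,0,0.002,0],[0,0,0,0,0,0,0],[0,0,0,0,0,0,0]]'
```

```text
time: 17.38
tool_pos: [0.5066, 0.2407, 0.1768]
tool_rot: [-0.007, -0.1, 0.995, -0.001]
contact_force: [-0.7, -1.4, 7.8]
gripper_width: 0.127
```

```bash
python3 -m creep '[[0,0,0,0,0,0.002,0],[0,0,0,0,0,0,0],[0,0,0,0,0,0,0]]'
```

```text
time: 17.63
tool_pos: [0.5066, 0.2407, 0.1752]
tool_rot: [-0.007, -0.1, 0.995, -0.001]
contact_force: [-0.5, -0.3, 8.6]
gripper_width: 0.129
```

```bash
python3 -m creep '[[0,0,0,0,0,0.002,0],[0,0,0,0,0,0,0],[0,0,0,0,0,0,0]]'
```

```text
time: 17.88
tool_pos: [0.5066, 0.2407, 0.1735]
tool_rot: [-0.007, -0.1, 0.995, -0.001]
contact_force: [-2.0, -1.1, 10.0]
gripper_width: 0.13
```

Smooth spring slope with no second snap: about 10 mm lower at the same force than before the snap. Easing off until the stand carries the tote's weight.

```bash
python3 -m creep '[[0,0,0,0,0,-0.002,0],[0,0,0,0,0,-0.002,0],[0,0,0,0,0,-0.002,0],[0,0,0,0,0,-0.002,0],[0,0,0,0,0,-0.002,0],[0,0,0,0,0,-0.001,0],[0,0,0,0,0,0,0],[0,0,0,0,0,0,0],[0,0,0,0,0,0,0]]'
```

```text
time: 18.63
tool_pos: [0.5065, 0.2407, 0.1827]
tool_rot: [-0.007, -0.1, 0.995, -0.001]
contact_force: [5.3, -0.7, 2.2]
gripper_width: 0.131
```

```bash
python3 -m creep '[[0,0,0,-0.001,0,-0.002,0],[0,0,0,0,0,0,0],[0,0,0,0,0,0,0],[0,0,0,0,0,0,0]]'
```

```text
time: 18.97
tool_pos: [0.5065, 0.2407, 0.1841]
tool_rot: [-0.009, -0.1, 0.995, -0.001]
contact_force: [3.2, -2.8, 0.6]
gripper_width: 0.13
```

```bash
python3 -m creep '[[0,0,0,-0.0012,-0.001,-0.0008,0],[0,0,0,0,0,0,0],[0,0,0,0,0,0,0],[0,0,0,0,0,0,0]]'; python3 -c "
from h import *
s=manip.state();print(s['contact_force'],s['ft_torque'],s['tool_pos'])"
```

```text
time: 19.3
tool_pos: [0.5066, 0.2407, 0.1845]
tool_rot: [-0.01, -0.1, 0.995, -0.001]
contact_force: [-3.3, 0.9, 2.0]
gripper_width: 0.13
[-3.28801248  0.94452438  2.00269   ] [ 0.3441921  -0.18910356 -0.05892001] [0.50664499 0.24065442 0.18447102]
```

```bash
python3 -m creep '[[0,0,0,0.0005,0,0,0],[0,0,0,0,0,0,0.2],[0,0,0,0,0,0,0.3],[0,0,0,0,0,0,0.4],[0,0,0,0,0,0,0.4],[0,0,0,0,0,0,0.4],[0,0,0,0,0,0,0.4]]'; python3 wl.py w11
```

```text
time: 19.88
tool_pos: [0.5074, 0.2401, 0.1851]
tool_rot: [-0.009, -0.1, 0.995, -0.001]
contact_force: [-0.6, -0.3, 0.5]
gripper_width: 0.396
[0.5074 0.2401 0.1851] heading -168.56 z [-0.0172 -0.0037 -0.9998] F [-0.62 -0.31  0.54] 19.8833 [ 0.308 -0.054  1.798  0.002  1.415 -1.462]
```

View pics/w11.png

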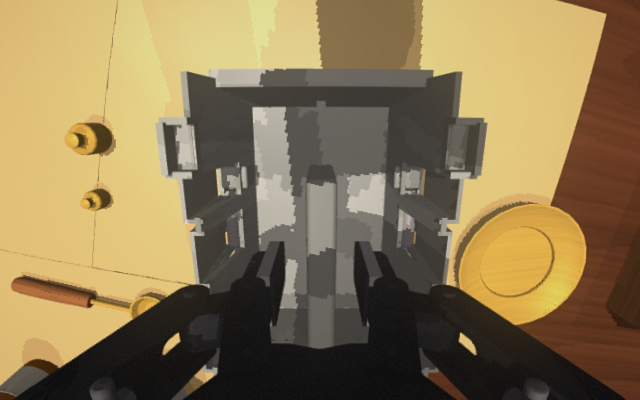

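The jaws are open with the rib free between them at (320,230), and there is no residual force. Lifting off, then checking.

```bash
python3 -m creep '[[0,0,0,0,0,-0.01,0.4],[0,0,0,0,0,-0.02,0.4],[0,0,0,0,0,-0.03,0.4],[0,0,0,0,0,-0.035,0.4],[0,0,0,0,0,-0.035,0.4],[0,0,0,0,0,-0.035,0.4],[0,0,0,-0.03,0,-0.02,0.4],[0,-1,0,-0.03,0,0,0.4],[0,0,0,0,0,0,0.4],[0,0,0,0,0,0,0.4]]'; python3 wl.py w12 upper lower_floor
python3 ov.py w12 1 0.5088,0.2405,0.113,191.5 150,0,490,255 pics/o12.png
python3 - <<'E'
from h import *
im=manip.grab_frame("scene");cv2.imwrite('pics/scene12.png',im)
im=manip.grab_frame("top");cv2.imwrite('pics/top12.png',im)
im=cv2.imread('pics/scene12.png');cv2.imwrite('pics/s12z.png',cv2.resize(im[95:215,335:435],None,fx=5,fy=5,interpolation=cv2.INTER_CUBIC))
E
```

```text
time: 20.77
tool_pos: [0.5699, 0.2527, 0.3693]
tool_rot: [-0.0, -0.1, 0.995, -0.0]
contact_force: [-0.1, -0.6, -0.3]
gripper_width: 0.402
[0.5699 0.2527 0.3693] heading -168.57 z [-6.e-04 -2.e-04 -1.e+00] F [-0.13 -0.6  -0.3 ] 20.7667 [ 0.298  0.005  1.436  0.     1.702 -1.472]
upper 0.9 [245.  24. 395. 212.]
upper 0.71 [252.  80. 386. 176.]
lower_floor 0.98 [252.  80. 387. 175.]
```

View pics/o12.png

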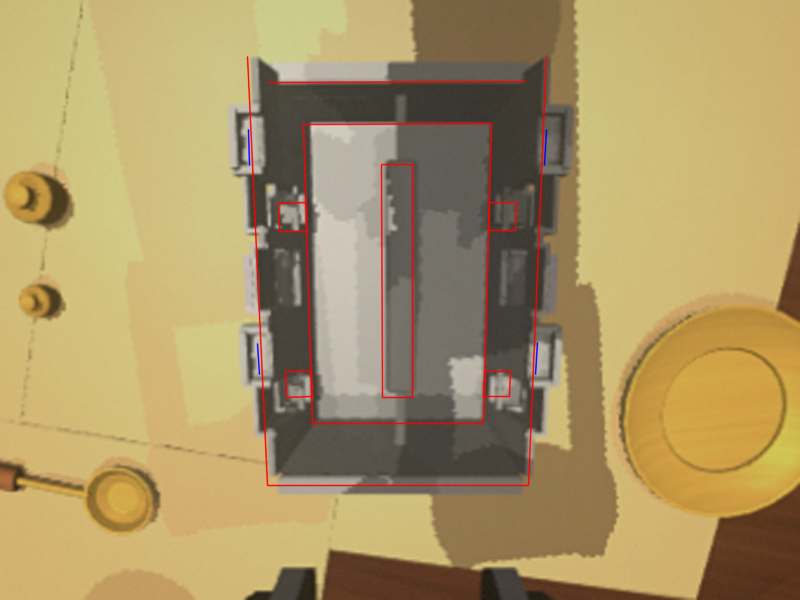

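View pics/s12z.png

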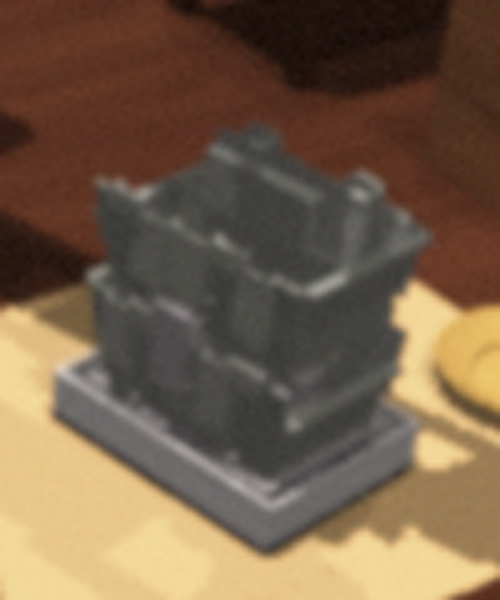

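```bash
python3 -c "
from plant import manip
print(manip.job_done(), manip.state()['time'])"
```

```text
the job is handed in; nothing more can be done
the job is handed in; nothing more can be done
```

The loose tote is stacked on the lower one, turned half round, and both catches appear to have snapped in. I let it go and handed the job in at about 21 s of the 58 s; no verdict is reported.

- **Grasp and turn:** I gripped the tote by its rib, lifted it, turned it by about 208° and measured the lower tote from three wrist-camera views. I then lowered it onto the seats.
- **Press:** The upward force rose about 15 N above hanging free, then fell by about 17 N at the snap. I pressed on a further 5 mm, to a 14 N rise. There was no second snap, and the spring slope showed it about 10 mm lower than before at the same force. It stayed well short of the 24 N stop.
- **Last checks:** After release the tool read almost no force (0.5 N). The wrist view agreed with the expected seated pose to about 1 mm, with underside at about z = 0.113 m. The tote looked level, and the weights, scoop and pan appeared undisturbed.
- **What disagreed:**
  - The camera fits of how the tote sat in the gripper differed by a few mm and about 1° of pitch.
  - First contact showed about 4 N of side force. I removed it with a shift of about 1.5 mm before pressing.
  - Brief side forces up to 5 N came back while easing off and were relaxed before letting go.
- **Not measured:** I judged the level and the two catches from the forces and pictures only. I did not check the notebook again after the job.

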